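Mesh the slicing disc onto the drive shaft and close the bowl

ROBOT

A 7-joint arm with a two-finger parallel gripper is mounted at the origin on the work surface. World frame = base frame: x ahead of the robot, y to its left, z up, the work surface at z = 0. Lengths are in m, angles in rad, forces in N, time in s.
With the tool pointing down it reaches from about 0.4 to 0.9 m from the base axis. Payload 5.6 kg.
Tool frame: the origin (TCP) lies midway between the tips of the shut fingers; the grasp point (between the pads) lies 19 mm behind it; y points along the fingers, z is the direction in which the jaws open and shut, and the axes are right-handed (so a half turn about y gives the same grasp; the last joint's range is limited). The gripper opens to 92 mm and grips with 3 to 60 N. Pads are 20 mm wide; open, the fingers measure 128 mm over their backs; the gripper's body (75 mm by 189 mm) begins 69 mm behind the grasp point.
Start: joints at [-0.043, 0.468, -0.012, 1.603, 0.006, 1.071, -0.056], TCP at [0.65, -0, 0.215] pointing down, gripper open.
Joint ranges: [-2.53, 2.53], [-0.31, 2.02], [-1.57, 1.55], [0.28, 2.44], [-1.29, 4.43], [0.15, 1.84], [-2.92, 2.92]. Speed limits (rad/s): [2.57, 2.57, 3.14, 3.14, 3.14, 3.14, 3.14].

INTERFACE

Orientations are given as a 3x3 rotation matrix whose columns are the frame's x, y, z axes.
In Python, from station import env, effector, solver, viewer, workorder, search_frame, tip_of gives the robot as it stands. Calls block until the motion is done:
- env.reach(position, orientation): joint-space move of the TCP to a pose.
- env.movel(position, frame=None, rate=0.15): straight line of the TCP; frame=None keeps the orientation; rate is the mean speed in m/s.
- env.goto_joints(angles): joint-space move.
- effector.release() and effector.grasp(squeeze=None): open the fingers fully, or close them until they stop; squeeze is the grip in N (None keeps the last).
- env.pause(seconds).
- solver.inverse_kinematics(position, orientation): joint angles nearest the present ones, or None.
- env.sense(): the state.
- viewer.read_camera(name): name is "scene" or "side" or "wrist"; returns (picture, depth): 420x560x3 uint8, red, green, blue; 420x560 float32, m along the optical axis (not along the pixel's ray), 0 where there is no reading.
- viewer.camera_info(name): a dict with "intrinsics" (3x3 intrinsics, pixels), "eye" and "rotation" of the camera in the world; the wrist camera has in their place "T_tool_cam" (4x4, takes a point from camera to tool coordinates, whose origin is the TCP and whose axes are the tool frame's). Camera axes: x right, y up, looking along -z (the intrinsics and any distortion apply to the point x, -y, -z); pixel columns grow to the right and rows downward; lengths in m; the calibration is good to about 2 mm. A picture is of the moment at which its call begins: read the wrist's pose just before it. camera_info takes no time and is no camera call.
A pose or a line that the arm cannot do raises env.PlanningError and nothing moves.
- workorder.finish_job(): hands the job in, once; it reports no verdict.
Trained networks look in the newest picture that a camera, given by its name, has taken for a name from the list of things; names that differ only in an ending like _2 or _b are one class to them, and where a whole thing is asked for, a point or a joint stands for the part that bears it (a point fixed in the world has none). Each returns a list of dicts, best first, with "score" (0 to 1); they miss things now and then, are a little off and sometimes report something else, mostly with a low value. They report only what shows in the picture. A call takes as long as a camera call. They do not tell look-alikes from the thing itself.
- search_frame(camera, name): "at" ([x, y, z] in m, in world coordinates, good to about 4 mm: the middle of the surface that is visible of it).
- tip_of(camera, name): "at" ([x, y, z] in m, in world coordinates, good to about 4 mm: a listed point, or the origin of a listed thing).
The state is a dict: "t": time; "joint_positions": joint angles; "joint_velocities": joint speeds; "tau": joint torques, N m; "ee_pos": TCP position; "tcp_rot": TCP orientation; "wrist_force": force on the tool from outside, world axes, zero at the start; "moment": the same for the moment, N m; "gripper_width": finger opening in m.
Only numpy, scipy, OpenCV 4.12 (cv2) and the standard library are available. Lean on these libraries where they do the work, as an engineer would, in place of code of your own. Each camera call takes 0.05 s, during which the arm holds its last target. There are 200 camera calls.

TASK

Make the vegetable slicer ready for work: fit the slicing disc (bright plate, black hub) on the machine's splined drive shaft, pressing only lightly and rocking it to and fro until the teeth mesh and it drops fully home. Then set the blue feed head level on the bowl, plug down inside the rim. Do it gently, without forcing either part, and leave the other things on the counter where they are.

Things in the scene. Friction and masses are not known exactly. Their poses are not given: they have to be found in the camera images.
- machine: Vegetable slicer, fixed: aluminium base 250 x 200 mm, 118 mm high, with an open round steel bowl on it (204 mm inside, 216 mm outside, floor 130 mm and rim 200 mm above the counter). Origin on the shaft's axis at counter level, z up. Control panel on its -x side, discharge chute on its +x side. The splined shaft stands upright in the middle of the bowl
- shaft_seat (a point): Centre of the flat shoulder (44 mm across, with a rubber washer) at the foot of the splined shaft, 142 mm above the counter: the hub's underside rests on it when the disc is home. Fixed in the machine; its axes are the machine's, they do not show at what angle the shaft has stopped
- tooth_ends (a point): Point on the shaft's axis level with the upper ends of its four straight teeth, 26 mm above shaft_seat (teeth 8.5 mm wide, 33 mm over the tips, core 23 mm). Their angle is not known: feel for it. It repeats every 90 degrees; the hub enters within about 0.08 rad of the right angle. The shaft is stiff (0.35 N m turns it): under a light press the hub slides over the tooth ends; in mesh the shaft turns along
- shaft_tip (a point): Top of the shaft: above the teeth its bare core goes on for 8 mm, tapered at the top from 23 to 16 mm across, as a pilot that centres the hub. 34 mm above shaft_seat
- bowl_rim (a point): Centre of the bowl's mouth at the height of its rim, 200 mm above the counter
- disc: Slicing disc, 0.3 to 0.6 kg: bright round plate 184 mm across, 3 mm thick, with one blade (along +x), and a black hub in its middle. Origin: centre of the hub's underside, which stands on the counter; z up. The plate's top lies 14 mm above it. In the hub a bore from below, 41 mm deep, with four inner teeth 11 mm wide (26 mm between tips, 36 mm at roots, one on the +x axis)
- hub_top (a point): Centre of the closed top of the disc's hub, 46 mm above the disc's origin. The hub is 46 mm across with twelve flat sides (they face every 30 degrees from the disc's +x axis); grip it by these, above the plate (32 mm high). Out of mesh, the hub's underside stands on the tooth ends; home, the hub top is 188 mm above the counter
- feed_head: Feed head, loose blue lid of the bowl, 0.25 to 0.45 kg: round cover 224 mm across, 6 mm thick with a rubber seal under its edge, over a plug 196 mm across, 8 mm deep; on it the feed tube and a square hopper (66 x 128 mm, 50 mm high, centred 50 mm to +x). Origin: centre of the plug's underside, on the counter at the start; z up. Seated, the cover lies on the rim and the origin is 8 mm below bowl_rim; any yaw will do
- feed_tube (a point): Centre of the upper end of the feed tube: blue, 56 mm across with twelve flat sides (facing every 30 degrees from the feed head's +x axis), standing 90 mm out of the cover, 40 mm from its centre to -x; this end is 104 mm above the feed head's origin. Grip it from above around the outside, fingers on its +y and -y sides (the hopper stands on the +x side)
- grater: Grating disc: steel plate 184 mm across with many holes, red hub. Not to be used. Origin under its hub
- plunger: White plunger, 132 mm high, 64 mm across the top, standing. Origin under its foot. Leave it
- pan: Open steel pan 162 x 176 x 65 mm under the discharge chute. Origin under its centre. Leave it
- oil: Yellow bottle, 190 mm high, 64 mm across. Origin under its foot. Leave it
- spice: Amber jar with a red cap, 85 mm high, 52 mm across. Origin under its foot. Leave it
- dish: Small steel dish 90 mm across, 45 mm high. Origin under its foot. Leave it
- brush: Brush lying on the counter. Leave it
There are look-alikes about, which are no part of the job. What is shaped like the disc but turquoise is not meant. There is more than one size of the feed_head; the job needs the larger.

How it is judged:
By the outcome, as a careful person would: the job done as asked, in the order asked, and still so for the second after the job is handed in, with the robot touching nothing.
It also fails if it takes over 72 s, if anything falls off the work surface, if the arm or the gripper's body presses on something with over 40 N, if the wrist force passes 120 N, or if a joint passes its speed limit or range.

## Working session

There is one attempt and no reset: what is moved stays moved. The work goes in short steps, each a Python script; the robot and the scene stay as the last script left them, time stands still between calls to the robot, and variables do not carry over. Pictures are saved under pics/ and viewed, about 8 in all and at most 12, crops included, and the job is handed in when it is done.

```bash
ls; mkdir -p pics
python3 - <<'E'
from station import *
import cv2,numpy as np
for c in("scene","side"):
    p,d=viewer.read_camera(c); cv2.imwrite(f"pics/{c}0.png",p[:,:,::-1])
    i=viewer.camera_info(c); print(c,{k:np.round(v,3).tolist() if not isinstance(v,str) else v for k,v in i.items()})
    for n in("machine","bowl_rim","shaft_tip","disc","hub_top","feed_head","feed_tube"):
        print(n,[(np.round(r["at"],3).tolist(),round(r["score"],2)) for r in tip_of(c,n)][:4])
print(viewer.camera_info("wrist"))
print(env.sense())
E
```

```text
pics
scene {'intrinsics': [[455.229, 0.0, 278.447], [0.0, 455.229, 208.9], [0.0, 0.0, 1.0]], 'eye': [1.242, -0.596, 1.401], 'rotation': [[0.565, -0.67, 0.482], [0.825, 0.451, -0.341], [0.012, 0.59, 0.807]]}
machine [([0.53, 0.02, 0.0], 0.83)]
bowl_rim [([0.531, 0.019, 0.201], 0.59)]
shaft_tip [([0.532, 0.022, 0.176], 0.76), ([0.527, 0.023, 0.169], 0.74)]
disc [([0.216, -0.408, 0.0], 0.67), ([0.454, -0.321, -0.0], 0.56), ([0.531, 0.021, 0.144], 0.54)]
hub_top [([0.213, -0.409, 0.045], 0.89), ([0.454, -0.315, 0.048], 0.71), ([0.33, -0.167, 0.002], 0.65), ([0.521, -0.52, 0.0], 0.48)]
feed_head [([0.452, 0.34, -0.002], 0.91), ([0.178, 0.341, -0.005], 0.56)]
feed_tube [([0.411, 0.322, 0.104], 0.68), ([0.151, 0.336, 0.078], 0.55), ([0.333, -0.164, 0.003], 0.49), ([0.532, 0.021, 0.142], 0.39)]
side {'intrinsics': [[448.964, 0.0, 270.766], [0.0, 448.964, 212.464], [0.0, 0.0, 1.0]], 'eye': [0.395, 1.071, 1.035], 'rotation': [[-0.997, 0.04, -0.07], [-0.08, -0.611, 0.788], [-0.011, 0.791, 0.612]]}
machine [([0.53, 0.023, 0.002], 0.73), ([0.448, -0.316, 0.045], 0.73)]
bowl_rim [([0.53, 0.019, 0.
[... 1075 characters left out ...]
12 , -0.0562726 ]), 'joint_velocities': array([0.00027539, 0.00012659, 0.0002124 , 0.00015286, 0.00027104,
       0.00185398, 0.00018602]), 'tau': array([ 1.65945694e-04, -5.20359993e+01, -1.19231857e-02, -2.44044524e+01,
       -5.66371414e-02,  1.13230466e-02,  3.20828428e-05]), 'ee_pos': array([ 6.49999637e-01, -3.63027992e-05,  2.14633373e-01]), 'tcp_rot': array([[-2.30455267e-05,  5.20581267e-05,  9.99999998e-01],
       [-9.99999999e-01, -4.73480630e-05, -2.30430618e-05],
       [ 4.73468634e-05, -9.99999998e-01,  5.20592178e-05]]), 'wrist_force': array([0.52607002, 0.0197505 , 0.65696096]), 'moment': array([ 0.03534418, -0.03105588,  0.00499798]), 'gripper_width': 0.09182239747602662}
```

View pics/scene0.png

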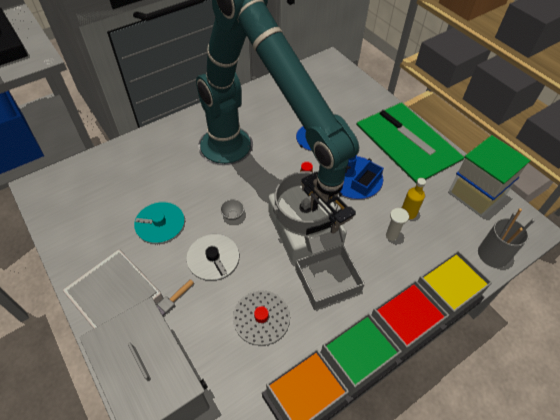

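View pics/side0.png

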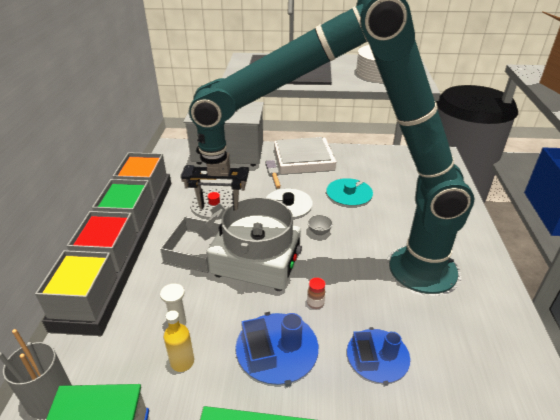

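The white disc with the black hub (scene 212,254) is at about (0.452,-0.318). The turquoise one is a decoy. The large feed head (side 277,345) is at about (0.45,0.338), and the machine is at (0.531,0.021). Next I'll take close wrist looks at the shaft and the disc.

```bash
cat > h.py <<'E'
from station import *
import numpy as np, cv2
def R(a): c,s=np.cos(a),np.sin(a); return np.array([[s,0,c],[-c,0,s],[0,-1,0.]])
def wrist(tag):
    s=env.sense(); p,d=viewer.read_camera("wrist"); i=viewer.camera_info("wrist")
    T=np.eye(4); T[:3,:3]=s["tcp_rot"]; T[:3,3]=s["ee_pos"]; T=T@i["T_tool_cam"]
    K=i["intrinsics"]; v,u=np.mgrid[:420,:560]
    X=np.stack([(u-K[0,2])/K[0,0]*d,-(v-K[1,2])/K[1,1]*d,-d],-1)@T[:3,:3].T+T[:3,3]
    X[d<=0]=np.nan
    cv2.imwrite(f"pics/{tag}.png",p[:,:,::-1]); np.savez(f"pics/{tag}.npz",X=X,p=p,T=T,K=K)
    return p,X
def det(c,n): return [(np.round(r["at"],4).tolist(),round(r["score"],2)) for r in tip_of(c,n)][:3]
def st():
    s=env.sense(); print("t %.2f"%s["t"],"p",np.round(s["ee_pos"],4),"F",np.round(s["wrist_force"],1),"M",np.round(s["moment"],2),"w %.4f"%s["gripper_width"],"q7 %.2f"%s["joint_positions"][6]); return s
E
python3 - <<'E'
from h import *
env.reach([0.531,0.021,0.33],R(0)); st()
wrist("m1"); print(det("wrist","shaft_tip"),det("wrist","bowl_rim"))
env.reach([0.452,-0.318,0.2],R(0)); st()
p,X=wrist("d1"); print(det("wrist","hub_top"),det("wrist","disc"))
a=cv2.imread("pics/m1.png");b=cv2.imread("pics/d1.png")
f=np.load("pics/m1.npz")["X"]
m=(abs(f[...,2]-.176)<.003)&(np.hypot(f[...,0]-.531,f[...,1]-.021)<.03); print("tip",m.sum(),np.nanmean(f[m],0),np.argwhere(m).mean(0))
m=(abs(X[...,2]-.046)<.004)&(np.hypot(X[...,0]-.452,X[...,1]+.318)<.04); print("hub",m.sum(),np.mean(X[m],0),X[m].min(0),X[m].max(0),np.argwhere(m).mean(0))
m=(abs(X[...,2]-.014)<.004)&(np.hypot(X[...,0]-.452,X[...,1]+.318)<.1)
e=cv2.minEnclosingCircle((X[m][:,:2]*1000).astype(np.float32)); print(e)
cv2.imwrite("pics/md.png",np.hstack([cv2.resize(a[60:360,130:430],(400,400)),cv2.resize(b[60:360,130:430],(400,400))]))
E
```

```text
t 1.51 p [0.5313 0.0207 0.3295] F [ 0.1  0.3 -0.2] M [-0.    0.01  0.05] w 0.0916 q7 -0.11
[([0.5321, 0.0234, 0.1742], 0.79)] [([0.5305, 0.0235, 0.2058], 0.64)]
t 3.05 p [ 0.4532 -0.3169  0.2002] F [-0.1 -0.3  0.7] M [ 0.09 -0.03  0.02] w 0.0919 q7 0.63
[([0.4513, -0.3182, 0.0449], 0.69), ([0.2119, -0.4068, 0.0474], 0.59)] [([0.4527, -0.3134, 0.0044], 0.77), ([0.2144, -0.4054, -0.0034], 0.65)]
tip 262 [0.53058653 0.02237373 0.1763398 ] [192.70992366 276.94656489]
hub 1299 [ 0.45171743 -0.31553148  0.04708817] [ 0.42932965 -0.33910431  0.0420481 ] [ 0.47369212 -0.29383372  0.04938253] [193.00230947 276.22247883]
((451.55950927734375, -316.59332275390625), 91.91827392578125)
```

View pics/md.png

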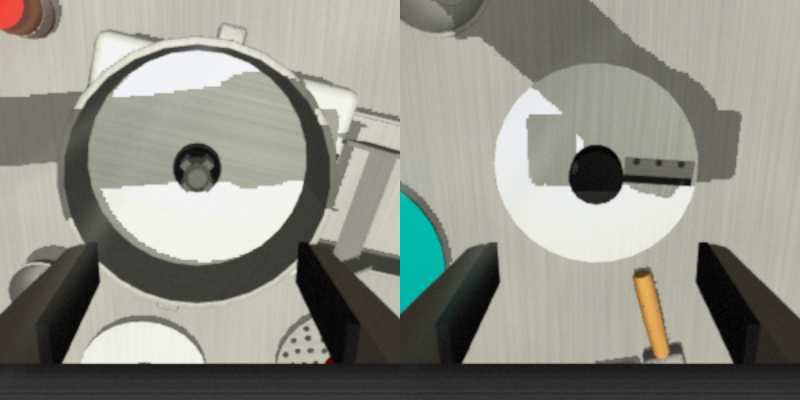

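Run:
```python
from h import *
def ortho(tag,c,z,half,n=400):
    f=np.load(f"pics/{tag}.npz"); T,K,p=f["T"],f["K"],f["p"]
    g=np.linspace(-half,half,n); x,y=np.meshgrid(c[0]+g,c[1]-g)
    P=(np.stack([x,y,np.full_like(x,z)],-1)-T[:3,3])@T[:3,:3]
    u=K[0,0]*P[...,0]/-P[...,2]+K[0,2]; v=-K[1,1]*P[...,1]/-P[...,2]+K[1,2]
    return cv2.remap(p,u.astype(np.float32),v.astype(np.float32),cv2.INTER_CUBIC)[:,:,::-1]
a=ortho("m1",(.5306,.0224),.168,.025); b=ortho("d1",(.4516,-.3162),.014,.1)
a=cv2.convertScaleAbs(a,alpha=1.6,beta=20)
cv2.imwrite("pics/o1.png",np.hstack([a,b]))
g=cv2.cvtColor(b,cv2.COLOR_BGR2GRAY); cv2.imwrite("pics/bg.png",g)
m=np.uint8(g<60); m[:, :255]=0; m[:,385:]=0; n,l,s,c=cv2.connectedComponentsWithStats(m)
k=1+s[1:,4].argmax(); pts=np.argwhere(l==k)[:,::-1].astype(np.float32)
print(s[k],cv2.fitLine(pts,cv2.DIST_HUBER,0,.01,.01).ravel())
```

```text
[ 255  209  118   20 1457] [9.9801290e-01 6.3009888e-02 3.1326068e+02 2.1895430e+02]
```

View pics/o1.png

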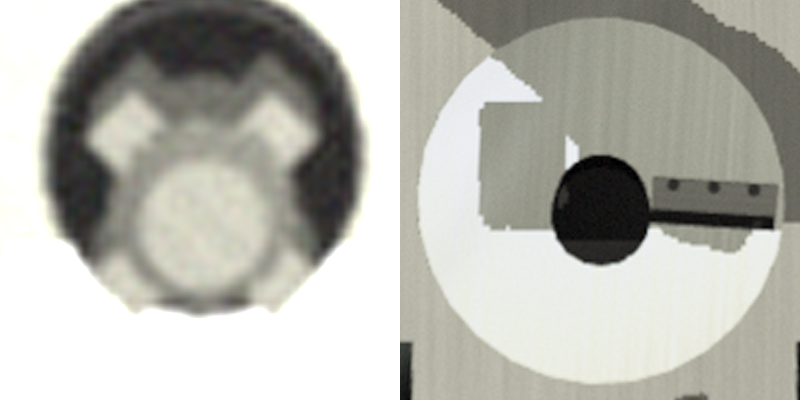

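Findings from the picture:
- **Shaft teeth:** about 45° to world x, with the axis at (0.531,0.0217).
- **Disc:** yaw about -0.063, centre at (0.4516,-0.3166).

I'll grip the hub across ±y of the disc, clear of the blade.

Run:
```python
from h import *
D=np.array([.4516,-.3164]); S=np.array([.531,.0217]); best=[]
for a in (np.pi/2-.063,-np.pi/2-.063):
    q=solver.inverse_kinematics([*D,.019],R(a))
    for r in (.848,-.722):
        q2=solver.inverse_kinematics([*S,.19],R(a+r)); print(round(a,3),r,None if q is None else np.round(q,2),None if q2 is None else np.round(q2,2))
        if q is not None and q2 is not None: best.append((max(abs(q[6]),abs(q2[6])),a,r))
_,a,r=min(best); print("use",a,r); open("a.txt","w").write(f"{a} {r}")
env.reach([*D,.12],R(a)); env.movel([*D,.019],R(a),rate=.12); st()
effector.grasp(30); s=st()
env.movel([*D,.06],R(a),rate=.1); env.pause(.2); st()
wrist("d2")
```

```text
1.508 0.848 [ 0.61  0.59 -0.07  1.96  0.07  0.6   2.  ] [ 0.16  0.32 -0.32  1.9   0.12  0.94  2.14]
1.508 -0.722 [ 0.61  0.59 -0.07  1.96  0.07  0.6   2.  ] [-0.05  0.3  -0.07  1.91  0.02  0.93  0.66]
-1.634 0.848 [ 0.21  0.62  0.44  1.99 -0.44  0.63 -0.7 ] [-0.25  0.29  0.17  1.93 -0.06  0.92 -0.83]
-1.634 -0.722 [ 0.21  0.62  0.44  1.99 -0.44  0.63 -0.7 ] [-0.47  0.31  0.44  1.94 -0.16  0.93 -2.3 ]
use -1.6337963267948965 0.848
t 5.49 p [ 0.452  -0.3168  0.0196] F [-1.1  0.1  0.1] M [0.06 0.06 0.  ] w 0.0920 q7 -0.72
t 6.25 p [ 0.4516 -0.3165  0.0191] F [ 0.1 -0.4  0.7] M [ 0.06  0.1  -0.04] w 0.0455 q7 -0.72
t 7.01 p [ 0.4511 -0.3161  0.0593] F [-0.1  0.3 -4.5] M [0.1  0.11 0.03] w 0.0453 q7 -0.76
```

Run:
```python
from h import *
a,r=map(float,open("a.txt").read().split()); S=[.531,.0217]; D=[.4516,-.3164]
env.movel([*D,.285],R(a),rate=.25)
env.reach([*S,.285],R(a+r)); st()
env.movel([*S,.205],R(a+r),rate=.12); env.pause(.15); s=st(); F0=s["wrist_force"][2]
# slow descent, hub underside = TCP-.019 ; tooth ends .168 -> TCP .187
z=.205
while z>.162:
    z-=.002; env.movel([*S,z],R(a+r),rate=.04); s=env.sense(); f=s["wrist_force"][2]-F0
    if f>5: break
print("stop cmd",round(z,4)); st()
```

```text
t 9.42 p [0.5311 0.0195 0.2849] F [ 0.4 -0.2 -5.3] M [-0.04  0.08 -0.07] w 0.0458 q7 -0.82
t 10.38 p [0.5317 0.0217 0.2059] F [-0.  -0.1 -5.8] M [ 0.05  0.08 -0.03] w 0.0455 q7 -0.79
stop cmd 0.185
t 12.88 p [0.5313 0.0218 0.1869] F [-4.7 -0.8  8.7] M [-0.04  1.18  0.02] w 0.0453 q7 -0.77
```

It is resting on the tooth ends (TCP 0.187, as expected). Now I'll rock it under a light press.

```bash
cat > rock.py <<'E'
from h import *
a,r=map(float,open("a.txt").read().split()); S=[.531,.0217]; F0=-5.8
z=.186; g=0; ok=False; log=[]
seq=[]
for A in (.1,.2,.32): 
    seq+=list(np.arange(g,A,.04))+list(np.arange(A,-A,-.04)); g=-A
prev=0; t0=env.sense()["t"]
for d in seq:
    env.reach([*S,z],R(a+r+d)); s=env.sense(); f=s["wrist_force"][2]-F0; zz=s["ee_pos"][2]
    log.append((round(d,2),round(z,4),round(zz,4),round(f,1),round(s["moment"][2],2),round(s["t"]-t0,1)))
    if zz<.1835: ok=True; break
    z=np.clip(z+(-.0006 if f<6 else .0006 if f>10 else 0),.1825,.188)
    if s["t"]-t0>14: break
print(*log,sep="\n"); print(ok); st(); open("d.txt","w").write(str(d))
E
python3 rock.py
```

```text
(np.float64(0.0), 0.186, np.float64(0.1869), np.float64(11.7), np.float64(-0.01), 0.2)
(np.float64(0.04), np.float64(0.1866), np.float64(0.187), np.float64(8.6), np.float64(0.09), 0.5)
(np.float64(0.08), np.float64(0.1866), np.float64(0.187), np.float64(8.7), np.float64(0.05), 0.8)
(np.float64(0.1), np.float64(0.1866), np.float64(0.1869), np.float64(10.7), np.float64(-0.07), 1.0)
(np.float64(0.06), np.float64(0.1872), np.float64(0.187), np.float64(5.7), np.float64(-0.1), 1.2)
(np.float64(0.02), np.float64(0.1866), np.float64(0.1869), np.float64(10.7), np.float64(-0.02), 1.5)
(np.float64(-0.02), np.float64(0.1872), np.float64(0.187), np.float64(6.4), np.float64(-0.08), 1.8)
(np.float64(-0.06), np.float64(0.1872), np.float64(0.187), np.float64(5.1), np.float64(-0.06), 2.0)
(np.float64(-0.1), np.float64(0.1866), np.float64(0.1869), np.float64(10.7), np.float64(-0.06), 2.2)
(np.float64(-0.06), np.float64(0.1872), np.float64(0.187), np.float64(5.4), np.float64(0.08), 2.5)
(np.float64(-0.02), np.float64(0.1866), np.float64(0.187), np.float64(10.7), np.float64(0.02), 2.8)
(np.float64(0.02),
[... 3766 characters left out ...]
np.float64(-0.08), np.float64(0.1872), np.float64(0.187), np.float64(5.3), np.float64(-0.08), 12.5)
(np.float64(-0.12), np.float64(0.1866), np.float64(0.1869), np.float64(9.7), np.float64(0.04), 12.7)
(np.float64(-0.16), np.float64(0.1866), np.float64(0.1869), np.float64(10.7), np.float64(-0.02), 13.0)
(np.float64(-0.2), np.float64(0.1872), np.float64(0.187), np.float64(6.8), np.float64(-0.03), 13.2)
(np.float64(-0.24), np.float64(0.1872), np.float64(0.187), np.float64(5.1), np.float64(-0.05), 13.5)
(np.float64(-0.28), np.float64(0.1866), np.float64(0.1869), np.float64(9.5), np.float64(0.02), 13.7)
False
t 26.63 p [0.5311 0.0217 0.1869] F [-0.5  0.   3.7] M [0.06 0.27 0.02] w 0.0457 q7 -1.03
```

The mistake was mine: the hub's inner teeth, not its grooves, sit on the ±x and ±y axes. They belong between the shaft's teeth, so the hub must go 45° further round.

Run:
```python
from h import *
a,r=map(float,open("a.txt").read().split()); S=[.531,.0217]; F0=-5.8
z=.187; log=[]; ok=False; t0=env.sense()["t"]
def step(d,z):
    env.reach([*S,z],R(a+r+d)); s=env.sense(); f=s["wrist_force"][2]-F0; zz=s["ee_pos"][2]
    log.append(tuple(np.round([d,z,zz,f,s["moment"][2],s["t"]-t0],4).tolist())); return f,zz
env.reach([*S,.1875],R(a+r-.66)); c=-.785
for d in [-.7,-.73,-.76,-.785,-.81,-.84,-.87,-.9,-.87,-.84,-.81,-.785,-.76,-.73,-.7,-.66,-.62]:
    f,zz=step(d,z)
    while f<5 and zz>.181:
        z-=.001; f,zz=step(d,z)
    if zz<=.181: ok=True; break
    if f>10: z+=.0006
    if env.sense()["t"]-t0>9: break
print(*log,sep="\n"); print(ok); st(); open("d.txt","w").write(str(d))
```

```text
(-0.7, 0.187, 0.1865, 0.4457, -0.0264, 0.6834)
(-0.7, 0.186, 0.1858, 0.4544, -0.0113, 0.9334)
(-0.7, 0.185, 0.1849, 0.6408, 0.0173, 1.1834)
(-0.7, 0.184, 0.1839, 0.3234, -0.0023, 1.4334)
(-0.7, 0.183, 0.1829, 0.7929, -0.0136, 1.6834)
(-0.7, 0.182, 0.1819, 1.7947, -0.0155, 1.9334)
(-0.7, 0.181, 0.1809, 0.12, -0.0057, 2.1834)
True
t 28.82 p [0.5309 0.0216 0.1809] F [-1.2 -1.6 -5.7] M [-0.37  0.31 -0.01] w 0.0456 q7 -1.42
```

Run:
```python
from h import *
a,r=map(float,open("a.txt").read().split()); S=[.531,.0217]; F0=-5.8
d=float(open("d.txt").read())-.03; z=.181; log=[]
while z>.1585:
    z-=.003 if z>.166 else .001
    env.movel([*S,z],R(a+r+d),rate=.03); s=env.sense(); f=s["wrist_force"][2]-F0
    log.append(tuple(np.round([d,z,s["ee_pos"][2],f,s["moment"][2],s["t"]],4).tolist()))
    if f>8:
        if s["ee_pos"][2]<.163: break
        d+=.04; z+=.002; env.reach([*S,z],R(a+r+d)); 
print(*log,sep="\n"); st()
```

```text
(-0.73, 0.178, 0.1778, -0.7177, 0.0023, 29.0667)
(-0.73, 0.175, 0.1748, -0.2439, 0.0318, 29.3167)
(-0.73, 0.172, 0.1718, -0.2249, -0.0101, 29.5667)
(-0.73, 0.169, 0.1687, -0.591, -0.0207, 29.8167)
(-0.73, 0.166, 0.1658, 0.5689, 0.0186, 30.0667)
(-0.73, 0.165, 0.165, 0.6184, -0.0099, 30.3167)
(-0.73, 0.164, 0.164, 0.6973, -0.0133, 30.5667)
(-0.73, 0.163, 0.163, 1.604, -0.0024, 30.8167)
(-0.73, 0.162, 0.1619, 0.7763, 0.0259, 31.0667)
(-0.73, 0.161, 0.1611, 1.4494, -0.0037, 31.3167)
(-0.73, 0.16, 0.161, 11.0708, -0.0368, 31.5667)
t 31.57 p [0.5311 0.0217 0.161 ] F [-4.4 -1.5  5.3] M [-0.28  1.07 -0.04] w 0.0456 q7 -1.43
```

Run:
```python
from h import *
a,r=map(float,open("a.txt").read().split()); S=[.531,.0217]; y=a+r+float(open("d.txt").read())-.03
env.movel([*S,.161],R(y),rate=.05); effector.release(); env.movel([*S,.30],R(y),rate=.2); st()
p,X=wrist("m2"); 
m=(np.hypot(X[...,0]-.531,X[...,1]-.0217)<.02); print("hub top z",np.nanmedian(X[m][:,2]))
for lo,hi in((.04,.085),):
  for k in range(4):
    th=np.arctan2(X[...,1]-.0217,X[...,0]-.531); rr=np.hypot(X[...,0]-.531,X[...,1]-.0217)
    m=(rr>lo)&(rr<hi)&(abs((th-k*np.pi/2+np.pi)%(2*np.pi)-np.pi)<.5); print("plate",k,np.nanmedian(X[m][:,2]))
a2=min((.35+np.pi/2,.35-np.pi/2),key=lambda b:abs(solver.inverse_kinematics([.43,.33,.24],R(b))[6]))
env.reach([.42,.33,.25],R(a2)); st(); p,X=wrist("f1"); print(a2,det("wrist","feed_head"),det("wrist","feed_tube"))
m=(X[...,2]>.095)&(np.hypot(X[...,0]-.41,X[...,1]-.323)<.05)&(X[...,2]<.112); print("tube",m.sum(),X[m].min(0),X[m].max(0)); print(cv2.minEnclosingCircle((X[m][:,:2]*1e3).astype(np.float32)))
m=(abs(X[...,2]-.014)<.005)&(np.hypot(X[...,0]-.45,X[...,1]-.338)<.13); print(cv2.minEnclosingCircle((X[m][:,:2]*1e3).astype(np.float32)))
m=(abs(X[...,2]-.064)<.004)&(np.hypot(X[...,0]-.45,X[...,1]-.338)<.13); print("hopper",cv2.minAreaRect((X[m][:,:2]*1e3).astype(np.float32)))
cv2.imwrite("pics/mf.png",np.hstack([cv2.resize(cv2.imread(f"pics/{t}.png")[60:360,90:490],(400,300)) for t in("m2","f1")]))
```

```text
t 33.47 p [0.5302 0.0217 0.2989] F [-0.3 -0.7 -0. ] M [0.08 0.1  0.  ] w 0.0919 q7 -1.52
hub top z 0.18962628762048936
plate 0 0.15754771360884343
plate 1 0.40117173255152283
plate 2 0.1571039747155076
plate 3 0.39313577509599845
t 35.41 p [0.4202 0.3295 0.2494] F [ 0.6 -1.3 -0. ] M [ 0.14 -0.05  0.04] w 0.0920 q7 0.66
1.9207963267948966 [([0.4485, 0.335, -0.0051], 0.94)] [([0.4123, 0.3213, 0.1047], 0.69)]
tube 728 [0.38428331 0.29644016 0.09509368] [0.43939575 0.35179381 0.10780048]
((411.8348388671875, 324.2467956542969), 27.885757446289062)
((448.79522705078125, 335.8298034667969), 117.88587188720703)
hopper ((457.9173583984375, 338.98052978515625), (151.4874267578125, 128.25741577148438), 18.228038787841797)
```

View pics/mf.png

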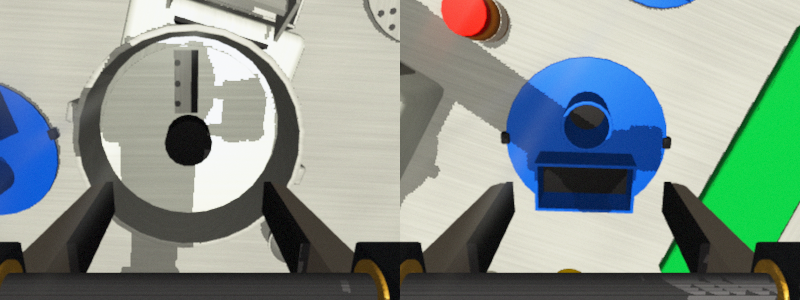

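Left picture: the disc sits flat in the bowl, with the hub at crop (188,140), the plate at about 0.157 and the hub top at about 0.189, so it is home. Right picture: the feed head's tube is at crop (587,122) and its yaw is about 0.315. Now the feed head grasp.

```bash
cat >> h.py <<'E'
def cover(X,p,c,h,zlo=-.02,zhi=.02):
    b=(p[...,2].astype(int)>p[...,0]+40)&(p[...,2].astype(int)>p[...,1]+25)
    m=b&(abs(X[...,2]-h)<.02)&(np.hypot(X[...,0]-c[0],X[...,1]-c[1])<.125); P=X[m]
    for _ in range(3):
        A=np.c_[P[:,:2]-c,np.ones(len(P))]; k=np.linalg.lstsq(A,P[:,2],rcond=None)[0]; e=abs(A@k-P[:,2]); P=P[e<max(.003,1.5*np.median(e))]
    return k,len(P),cv2.minEnclosingCircle((P[:,:2]*1e3).astype(np.float32))
E
python3 - <<'E'
from h import *
y=.315; a=y+np.pi/2; u=np.array([np.cos(y),np.sin(y)]); T=np.array([.4118,.3242])
X=np.load("pics/f1.npz"); print(cover(X["X"],X["p"],[.4498,.3366],.014))
S=np.array([.531,.0217]); print(np.round(solver.inverse_kinematics([*(S-.04*u),.25],R(a)),2))
env.reach([*T,.16],R(a)); env.movel([*T,.055],R(a),rate=.12); effector.grasp(50); st()
env.movel([*T,.11],R(a),rate=.1); env.pause(.15); st()
p,X=wrist("f2"); print(cover(X,p,[.4498,.3366],.069))
E
```

```text
(array([0.00351541, 0.00087339, 0.01546436]), 11220, ((449.31256103515625, 336.5804748535156), 111.18480682373047))
[ 0.98  0.58 -1.42  1.88  0.62  1.23  1.24]
t 37.67 p [0.4118 0.3243 0.0551] F [-0.1 -0.1  1.9] M [0.12 0.03 0.05] w 0.0555 q7 0.43
t 38.52 p [0.4115 0.3238 0.1094] F [ 0.1  0.6 -4.4] M [ 0.09  0.12 -0.03] w 0.0558 q7 0.49
(array([0.01606889, 0.00465867, 0.07061797]), 23185, ((442.3472900390625, 333.306640625), 109.86528778076172))
```

Run:
```python
from h import *
y=.315; T=np.array([.4118,.3242]); S=np.array([.531,.0217])
env.movel([*T,.32],R(y+np.pi/2),rate=.2); st()
lim=np.array([[-2.53,2.53],[-.31,2.02],[-1.57,1.55],[.28,2.44],[-1.29,4.43],[.15,1.84],[-2.92,2.92]])
for yy in np.arange(-2.2,2.3,.25):
    c=S-.04*np.array([np.cos(yy),np.sin(yy)])
    q=solver.inverse_kinematics([*c,.32],R(yy+np.pi/2))
    if q is not None: print(round(yy,2),np.round(q,2),round(min((q-lim[:,0]).min(),(lim[:,1]-q).min()),2))
print(env.sense()["joint_positions"].round(2))
```

```text
t 39.77 p [0.4115 0.3235 0.3189] F [-0.6 -0.2 -3.8] M [ 0.06  0.06 -0.03] w 0.0556 q7 0.69
-2.2 [ 0.49  0.33 -0.81  1.67  0.25  1.25 -1.  ] 0.59
-1.95 [ 0.54  0.33 -0.88  1.68  0.27  1.25 -0.78] 0.59
-1.7 [ 0.6   0.34 -0.96  1.7   0.29  1.26 -0.56] 0.58
-1.45 [ 0.68  0.35 -1.07  1.72  0.33  1.26 -0.34] 0.5
-1.2 [ 0.77  0.38 -1.19  1.74  0.37  1.27 -0.13] 0.38
-0.95 [ 0.82  0.38 -1.23  1.76  0.37  1.27  0.12] 0.34
-0.7 [ 0.87  0.38 -1.28  1.77  0.38  1.27  0.37] 0.29
-0.45 [ 0.92  0.39 -1.33  1.79  0.4   1.28  0.61] 0.24
-0.2 [ 0.97  0.42 -1.39  1.79  0.43  1.29  0.85] 0.18
0.05 [ 1.02  0.47 -1.45  1.79  0.48  1.32  1.07] 0.12
0.3 [ 1.04  0.52 -1.5   1.79  0.53  1.34  1.29] 0.07
0.55 [ 1.05  0.57 -1.54  1.78  0.58  1.38  1.52] 0.03
0.8 [ 1.06  0.62 -1.57  1.77  0.63  1.41  1.74] 0.0
1.05 [ 0.98  0.42 -1.29  1.75  0.42  1.29  2.21] 0.28
1.3 [ 0.97  0.45 -1.3   1.73  0.45  1.31  2.44] 0.27
1.55 [ 0.95  0.48 -1.3   1.71  0.47  1.32  2.68] 0.24
1.8 [ 0.93  0.51 -1.3   1.69  0.5   1.34  2.91] 0.01
2.05 [-1.05  0.45  1.37  1.78 -0.46  1.3  -2.23] 0.18
[ 0.29  0.52 -1.38  1.73  0.52  1.34  0.69]
```

Run:
```python
from h import *
y=-.7; u=np.array([np.cos(y),np.sin(y)]); S=np.array([.531,.0217]); c=S-.04*u
env.reach([*c,.32],R(y+np.pi/2)); env.movel([*c,.275],R(y+np.pi/2),rate=.1); env.pause(.1); st()
p,X=wrist("f3"); print(cover(X,p,S,.234),det("wrist","feed_head"),det("wrist","feed_tube"))
b=np.uint8((p[...,2].astype(int)>p[...,0]+40)&(abs(X[...,2]-.234)<.012)&(np.hypot(X[...,0]-S[0],X[...,1]-S[1])<.13))
ct=max(cv2.findContours(b,cv2.RETR_EXTERNAL,cv2.CHAIN_APPROX_NONE)[0],key=len)[:,0]
P=X[ct[:,1],ct[:,0]][:,:2]; P=P[np.hypot(*(P-S).T)>.105]
from scipy.optimize import least_squares
r=least_squares(lambda v:np.hypot(P[:,0]-v[0],P[:,1]-v[1])-v[2],[*S,.112],loss="soft_l1",f_scale=.001); print("circle",r.x,len(P))
q,_=viewer.read_camera("side"); cv2.imwrite("pics/f3v.png",np.hstack([cv2.resize(p[:,:,::-1],(400,300)),cv2.resize(q[100:340,110:430,::-1],(400,300))]))
```

```text
t 41.58 p [0.5009 0.0479 0.2757] F [-0.1  0.1 -4.5] M [ 0.11  0.07 -0.03] w 0.0559 q7 0.32
(array([ 0.01145018, -0.00815166,  0.23664941]), 23944, ((526.1739501953125, 26.979999542236328), 109.8927993774414)) [([0.5276, 0.022, 0.2211], 0.65)] [([0.5018, 0.0454, 0.3231], 0.6)]
circle [0.52999665 0.02368552 0.10962258] 481
```

View pics/f3v.png

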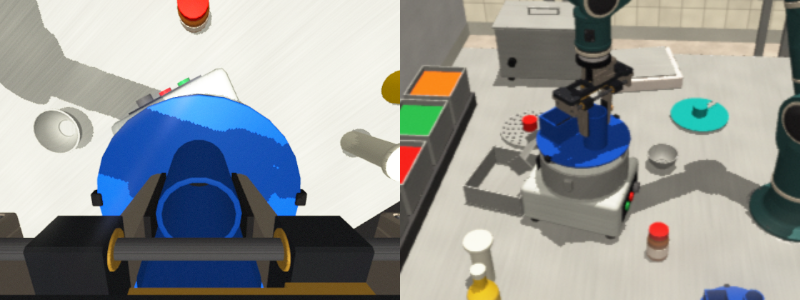

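The head is held nearly level over the bowl (side crop 590,140) and centred within about 2 mm. Lowering it with the force watched.

Run:
```python
from h import *
y=-.7; u=np.array([np.cos(y),np.sin(y)]); S=np.array([.531,.0217]); c=S-.04*u; F0=-4.5; z=.275; log=[]
while z>.243:
    z-=.004 if z>.262 else .002
    env.movel([*c,z],R(y+np.pi/2),rate=.04); s=env.sense(); f=s["wrist_force"]-[0,0,F0]
    log.append((np.round([z,s["ee_pos"][2],s["t"]],4).tolist(),f.round(1).tolist(),s["moment"].round(2).tolist()))
    if f[2]>6: break
print(*log,sep="\n")
```

```text
([0.271, 0.2707, 42.0333], [0.2, -0.6, 1.0], [0.13, -0.0, 0.06])
([0.267, 0.2667, 42.2833], [-0.2, -1.0, 0.9], [0.1, 0.05, 0.04])
([0.263, 0.2627, 42.5333], [-0.2, -0.0, 0.4], [0.15, 0.02, -0.02])
([0.259, 0.2587, 42.7833], [-0.1, -0.4, 1.5], [0.16, 0.11, 0.08])
([0.257, 0.2569, 43.0333], [0.4, 0.3, 0.7], [0.14, 0.08, 0.02])
([0.255, 0.2549, 43.2833], [0.4, -0.5, 1.2], [0.18, 0.1, 0.02])
([0.253, 0.2529, 43.5333], [0.3, 0.0, -0.2], [0.08, 0.02, -0.04])
([0.251, 0.2509, 43.7833], [-0.9, -0.2, 0.2], [0.2, 0.07, 0.02])
([0.249, 0.2488, 44.0333], [-0.7, 0.1, 0.3], [0.11, 0.04, -0.02])
([0.247, 0.2471, 44.2833], [-0.1, 0.6, 2.1], [0.11, -0.0, 0.01])
([0.245, 0.2471, 44.5333], [-7.0, -3.9, 20.2], [-0.12, 1.3, 0.13])
```

Contact came at the seated height (0.2471), with no side force before it. Releasing, backing off and checking.

Run:
```python
from h import *
y=-.7; u=np.array([np.cos(y),np.sin(y)]); S=np.array([.531,.0217]); c=S-.04*u
env.movel([*c,.247],R(y+np.pi/2),rate=.04); effector.release(); env.movel([*c,.40],R(y+np.pi/2),rate=.2); st()
p,X=wrist("e1"); print("cover (exp z .206)",cover(X,p,S,.206),det("wrist","feed_head"))
q,_=viewer.read_camera("side"); q2,_=viewer.read_camera("scene")
cv2.imwrite("pics/e1v.png",np.hstack([cv2.resize(q[100:340,110:430,::-1],(400,300)),cv2.resize(q2[120:345,150:450,::-1],(400,300))]))
```

```text
t 46.38 p [0.4999 0.0471 0.399 ] F [-0.4  0.5 -0.6] M [ 0.05 -0.02  0.06] w 0.0920 q7 0.43
cover (exp z .206) (array([ 0.0039347 , -0.00242837,  0.20752443]), 12764, ((529.8408813476562, 22.786712646484375), 110.98844909667969)) [([0.5298, 0.0227, 0.1882], 0.76), ([0.7366, -0.2983, -0.0015], 0.26)]
```

View pics/e1v.png

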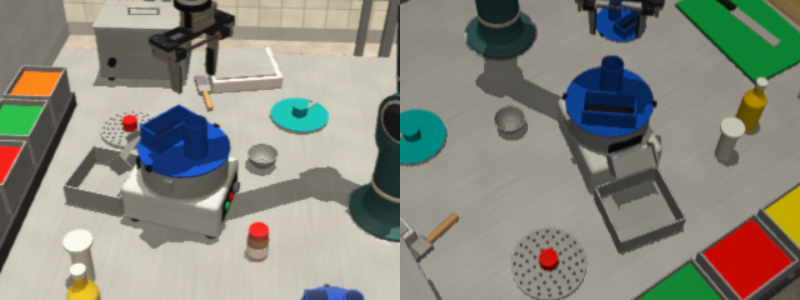

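The head sits level on the bowl (side crop 183,145). Its cover is at 0.2075 with about 0.004 slope, the same bias seen when it lay on the counter. The other things are where they were, so I'm handing in.

```bash
python3 -c "
from h import *
print(workorder.finish_job()); st()"
```

```text
the job is handed in; nothing more can be done
None
the job is handed in; nothing more can be done
```

The slicing disc is home on the splined shaft and the blue feed head sits level on the bowl. I handed the job in at about 46 s, with the gripper open and clear.

- **Disc:** My first rocking (±0.3 rad, 4–12 N press) was centred 45° off, because I had mixed up the hub's teeth and grooves. That cost about 14 s but forced nothing. After I turned the hub about 45°, it meshed and dropped with almost no force. It stopped at the computed home height (TCP 0.161), and I saw the hub top at about 0.189 (0.188 expected) and the plate at about 0.157 (0.156 expected).
- **Feed head:** It went in without side force, and contact came at the expected seated height. Contact force peaked at about 20 N in the last step, when it was already on the rim. After release the cover was at 0.2075 (0.206 expected), with a slope of about 0.004 rad. It showed the same reading lying on the counter, so I take it as camera bias.
- **Check that disagreed:** The plate readings on two sides of the disc were useless, because the fingers blocked the view there. The other two sides agreed with each other.
- **Other things:** In the last pictures nothing else on the counter looked moved.

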